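# Set the strap-length gauge to its marked stop

## Task

Set the strap gauge on the cobbler's bench: with the fingertips press down the plate in the middle of the sliding cursor to release its brake, keep it pressed while you push the cursor along the rail until it rests against the stop marked with the upright pin, then let the plate spring back up and leave the cursor there. Never force the cursor along while its brake is on, pick nothing up, and leave the other things on the bench where they are.

Things in the scene. Friction and masses are not known exactly. Their poses are not given: they have to be found in the camera images.
- gauge: Strap-length gauge, fixed to the bench: aluminium base 110 (x) x 440 (y) x 6 mm with a steel T-rail 36 mm wide along its middle, top of the rail 24 mm above the bench. Origin: centre of its underside, on the bench. Its y axis runs along the rail, z up; it may be turned by up to 0.35 rad
- cursor (a joint): Place of the grey sliding cursor along the rail, m: 0 at the rail's middle, growing to the gauge's +y. It is 62 mm across x 80 mm along the rail; 12 mm end walls, 40 mm above the bench, with the press plate between them; side walls 32 mm high. A brake holds it: some 15 to 20 N would force it along with the brake on; with the plate pressed it slides with about 1 N. With the plate up it stays put
- plate (a joint): How far the press plate is pressed down, m: about 0 when up (brake on), at most 0.007 (fixed stop). The brake eases over the first 2 mm (0 to 8 N) and is free from there; fully down takes about 11 N. So press 3 to 6.5 mm (9 to 10.5 N); it springs back up when let go
- plate_top (a point): Centre of the top of the press plate: flat ribbed black rubber in the cursor's middle, 48 mm across x 54 mm along the rail, top 37 mm above the bench when up, 3 mm lower than the end walls, whose inner faces are 28 mm and outer faces 40 mm from this point along the rail. Moves with the cursor and sinks with the plate
- pin_stop: The marked stop: fixed steel block on the rail, 44 (across) x 24 mm (along), top 40 mm above the bench, bearing an upright dark steel pin 16 mm in diameter that reaches 66 mm above the bench. Origin: in its middle at bench height; with the cursor against it the plate's centre is 52 mm away along the rail. It may be at either end of the rail
- plain_stop: The other stop, at the other end of the rail: the same block without a pin; not the wanted one. Origin as above. Does not move
- tin: Round shoe-polish tin, 84 mm across, 27 mm high; origin under its centre. Leave alone
- spool: Wooden thread spool standing up, 44 mm across, 50 mm high; origin under its centre. Leave alone
- jar: Small glass jar with steel cap, 44 mm across, 55 mm high; origin under its centre. Leave alone
- hammer: Hammer 240 mm long lying on the far side of the gauge; its x axis runs from the handle to the head. Leave alone

How it is judged:
By the outcome, as a careful person would: the job done as asked, in the order asked, and still so for the second after the job is handed in, with the robot touching nothing.
It also fails if it takes over 38 s, if anything falls off the work surface, if the arm or the gripper's body presses on something with over 40 N, if the wrist force passes 120 N, or if a joint passes its speed limit or range.

## Robot

A 6-joint arm with a two-finger parallel gripper is mounted at the origin on the work surface. World frame = base frame: x ahead of the robot, y to its left, z up, the work surface at z = 0. Lengths are in m, angles in rad, forces in N, time in s.
With the tool pointing down it reaches from about 0.35 to 0.85 m from the base axis. Payload 8.1 kg.
Tool frame: the origin (TCP) lies midway between the tips of the shut fingers; the grasp point (between the pads) lies robot.grip_depth behind it (robot.grip_depth is the distance from the TCP to the grasp point, in m); z points along the fingers, y is the line along which they close (so a half turn about z gives the same grasp; the last joint's range is limited). The gripper opens to 93 mm and grips with 3 to 60 N. Pads are 15 mm wide; open, the fingers measure 128 mm over their backs; the gripper's body (75 mm by 188 mm) begins 65 mm behind the grasp point.
Start: joints at [-1.34, 0.13, 1.488, -0, 1.523, -0.085], TCP at [0.186, -0.57, 0.219] pointing down, gripper open.
Joint ranges: [-2.96, 2.96], [-0.89, 2.26], [0.02, 2.5], [-1.34, 4.48], [0, 2.73], [-2.66, 2.66]. Speed limits (rad/s): [2.39, 2.39, 2.79, 3.14, 3.14, 3.14].

## Interface

Orientations are given as a rotation vector (axis times angle).
In Python, from plant import robot gives the robot as it stands.
- The arm moves only by the tool carry_out, never from a script. Its argument "rows" is a list of rows, each a list of 6 numbers: the shift along the tool's x, y, z in m, then the turn, a rotation vector about the tool's x, y, z in degrees. A call has 1 to 12 rows; each row is the pose to reach, as a shift and turn from the pose commanded when the call began, along the tool's axes at that moment; what a row does not reach only later rows make up. A row lasts 1/8 s, in which the tool goes at most 62.5 mm and 10.7 degrees, less where a joint would pass 70% of its speed; a pose out of reach is approached as far as the arm can. A call with a gripper value outside its range is refused whole. "jaw" is the closure in counts, from 0 (fully open) to 255 (shut), set as the call begins (left out, the last holds). The fingers move at their own pace and stop on an object; "force" is the grip in N (left out, the last holds). Time passes only in rows, so rows that repeat a pose let the fingers close. It gives the time, the measured TCP pose, the force, the opening and the grip force at its end, in the units of the state.
- robot.read_state(): the state, without advancing time (a new reading comes with each control period).
- robot.read_camera(name): name is "scene" or "top"; returns the picture (420x560x3 uint8, red, green, blue); there is no depth.
- robot.camera_model(name): a dict with "fx", "fy", "cx", "cy" (pixels), "R" (3x3) and "t" (3): a world point X has camera coordinates R X + t. Camera axes: x right, y down, z forward; pixel columns grow to the right and rows downward; lengths in m; the calibration is good to about 2 mm. A picture is of the moment at which its call begins. camera_model takes no time and is no camera call.
- robot.close_job(): hands the job in; it is judged then, once.
Trained networks look in the newest picture that a camera, given by its name, has taken for a name from the list of things; names that differ only in an ending like _2 or _b are one class to them, and where a whole thing is asked for, a point or a joint stands for the part that bears it (a point fixed in the world has none). Each returns a list of dicts, best first, with "conf" (0 to 1); they miss things now and then, are a little off and sometimes report something else, mostly with a low value. They report only what shows in the picture. A call takes as long as a camera call.
- robot.outline_of(camera, target): "pixels" (420x560 bool, what is visible of it) and "pixel" ([column, row] in pixels, amid what is visible of it).
The state is a dict: "t": time; "q": joint angles; "dq": joint speeds; "joint_torque": joint torques, N m; "tool_pos": TCP position; "orientation": TCP orientation; "force": force on the tool from outside, world axes, zero at the start; "wrist_torque": the same for the moment, N m; "opening": finger opening in m; "gripper_force": force on a finger pad.
Only numpy, scipy, OpenCV 4.12 (cv2) and the standard library are available. Lean on these libraries where they do the work, as an engineer would, in place of code of your own. Each camera call takes 0.05 s, during which the arm holds its last target. There are 200 camera calls.

## Working session

There is one attempt and no reset: what is moved stays moved. The work goes in short steps, Python scripts to look and compute and a tool call to move; the robot and the scene stay as the last step left them, time stands still between calls to the robot, and variables do not carry over. Pictures are saved under pics/ and viewed, at most 10 in all, crops included, and the job is handed in when it is done.

Besides the shell and the picture viewer there is one more tool, called after ">>>" by a JSON object that holds its "method" and its "body", one argument or row to a line. carry_out: Moves the arm, as the interface text tells. Its arguments: {"type":"object","properties":{"rows":{"type":"array"},"jaw":{"type":"number"},"force":{"type":"number"}},"required":["rows"]}

```bash
mkdir -p pics; cat > h.py <<'E'
import numpy as np, cv2
from plant import robot
def ray(cam,px):
    m=robot.camera_model(cam);R=np.array(m["R"]);t=np.array(m["t"])
    d=R.T@np.array([(px[0]-m["cx"])/m["fx"],(px[1]-m["cy"])/m["fy"],1]);return -R.T@t,d
def at(cam,px,z):
    o,d=ray(cam,px);return o+d*(z-o[2])/d[2]
def proj(cam,X):
    m=robot.camera_model(cam);c=np.array(m["R"])@X+np.array(m["t"]);return [m["fx"]*c[0]/c[2]+m["cx"],m["fy"]*c[1]/c[2]+m["cy"]]
E
python3 - <<'E'
from h import *
ims=[robot.read_camera(c) for c in("top","scene")]
for c,im in zip(("top","scene"),ims): cv2.imwrite(f"pics/{c}1.png",im[:,:,::-1])
for n,z in(("gauge",.006),("cursor",.04),("plate_top",.037),("pin_stop",.04),("plain_stop",.04),("tin",.027),("spool",.05),("jar",.055),("hammer",.02)):
    for c in("top","scene"):
        for r in robot.outline_of(c,n)[:2]:
            print(n,c,round(r["conf"],2),np.round(r["pixel"]),np.round(at(c,r["pixel"],z),4),int(r["pixels"].sum()))
s=robot.read_state();print({k:np.round(s[k],3) for k in("t","tool_pos","orientation","force","opening")})
E
```

```text
gauge top 0.66 [312. 270.] [ 0.5033 -0.0432  0.006 ] 11805
gauge top 0.6 [368. 226.] [ 0.601  -0.1529  0.006 ] 1448
cursor top 0.9 [320. 271.] [ 0.5005 -0.0569  0.04  ] 1489
cursor scene 0.58 [257. 164.] [ 0.5129 -0.0618  0.04  ] 1279
plate_top top 0.75 [322. 276.] [ 0.4917 -0.0598  0.037 ] 732
plate_top top 0.33 [392. 285.] [ 0.4842 -0.1923  0.037 ] 415
plate_top scene 0.96 [261. 162.] [ 0.5068 -0.0546  0.037 ] 495
pin_stop top 0.61 [246. 262.] [0.5083 0.0841 0.04  ] 329
pin_stop scene 0.71 [321. 234.] [0.6657 0.0614 0.04  ] 700
pin_stop scene 0.66 [329. 172.] [0.5295 0.0811 0.04  ] 338
plain_stop top 0.88 [395. 286.] [ 0.4832 -0.1971  0.04  ] 376
plain_stop scene 0.77 [192. 155.] [ 0.4945 -0.1951  0.04  ] 325
tin top 0.82 [368. 223.] [ 0.6017 -0.1479  0.027 ] 1443
tin scene 0.79 [212. 209.] [ 0.6126 -0.1428  0.027 ] 1518
tin scene 0.38 [261. 164.] [ 0.5032 -0.0559  0.027 ] 538
spool top 0.98 [262. 192.] [0.6443 0.0649 0.05  ] 512
spool scene 0.75 [320. 233.] [0.6698 0.0583 0.05  ] 639
spool scene 0.57 [260. 165.] [ 0.5247 -0.0544  0.05  ] 1252
jar top 0.75 [333. 340.] [ 0.3803 -0.0829  0.055 ] 524
jar scene 0.96 [244. 120.] [ 0.412  -0.0952  0.055 ] 525
jar scene 0.23 [258. 268.] [ 0.7385 -0.046   0.055 ] 2584
hammer top 0.67 [324. 165.] [ 0.7193 -0.0551  0.02  ] 1797
hammer scene 0.74 [261. 269.] [ 0.7278 -0.0446  0.02  ] 2469
hammer scene 0.33 [329. 170.] [0.5126 0.0843 0.02  ] 340
{'t': np.float64(1.0), 'tool_pos': array([ 0.186, -0.57 ,  0.219]), 'orientation': array([-3.102, -0.494,  0.   ]), 'force': array([ 1.076, -0.763, -0.686]), 'opening': np.float64(0.093)}
```

```bash
python3 - <<'E'
import cv2
a=cv2.imread("pics/top1.png")[220:330,210:430];cv2.imwrite("pics/topc.png",cv2.resize(a,None,fx=3.6,fy=3.6,interpolation=2))
a=cv2.imread("pics/scene1.png")[90:290,150:390];cv2.imwrite("pics/scenec.png",cv2.resize(a,None,fx=3,fy=3,interpolation=2))
E
```

```text
(no output)
```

View pics/topc.png

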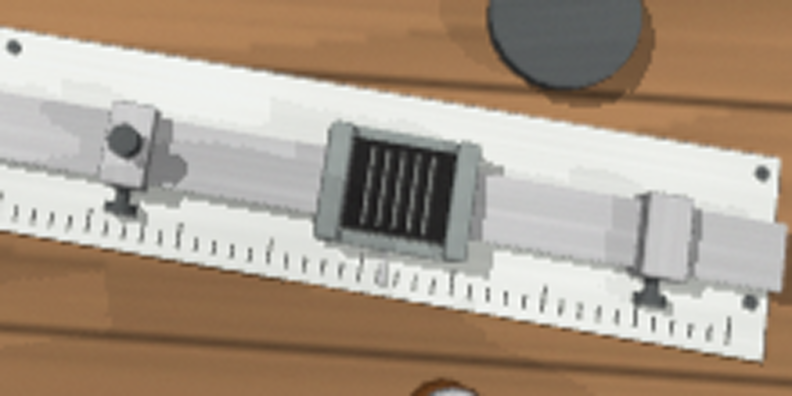

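View pics/scenec.png

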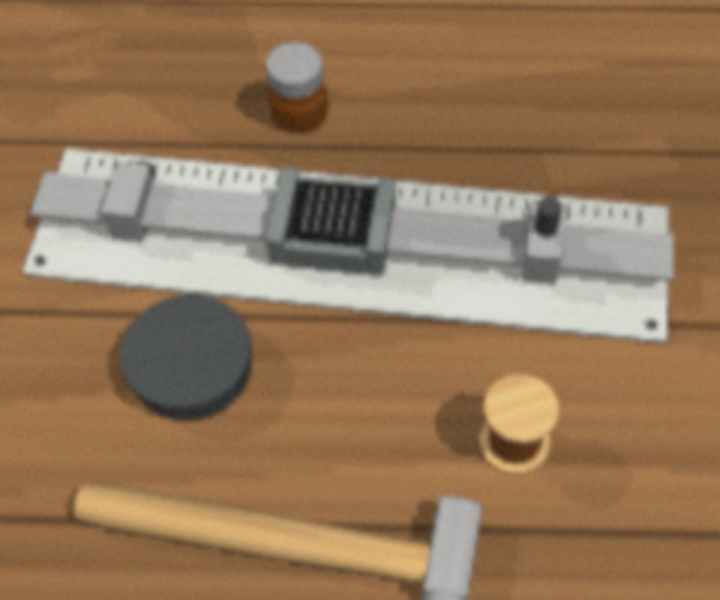

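The top crop shows the pin stop at the left, at full-image (245,259). The cursor centre is near (321,273), and the plain stop is at the right, near (395,286). The scene view agrees: pin at the right end, which is +y, and plate centre near (262,161). The way between cursor and pin is clear.

```bash
cat >> h.py <<'E'
from scipy.spatial.transform import Rotation as Ro
def rel(goal,Rg):
    s=robot.read_state();R0=Ro.from_rotvec(s["orientation"])
    return np.round(R0.inv().apply(np.array(goal)-s["tool_pos"])*1000,1),np.round((R0.inv()*Rg).as_rotvec(degrees=True),2)
E
python3 - <<'E'
from h import *
T=lambda x,y:(210+x/3.6,220+y/3.6); S=lambda x,y:(150+x/3,90+y/3)
def d(c,a,b,z):
    v=at(c,b,z)-at(c,a,z);return np.degrees(np.arctan2(v[1],v[0]))%180
print("ang",d("top",T(780,158),T(0,28),.006),d("top",T(762,362),T(0,230),.006),d("scene",S(25,270),S(668,338),.006),d("scene",S(65,150),S(668,207),.006))
print("cur top",at("top",T(399,192),.04),at("top",T(399,187),.037),"scene",at("scene",S(337,212),.037))
print("pin",at("top",T(125,140),.066),at("scene",S(548,203),.066))
o=robot.outline_of("top","plate_top")[0]["pixels"]; print(at("top",cv2.minAreaRect(np.argwhere(o)[:,::-1].astype(np.float32))[0],.037))
print("gd",robot.grip_depth)
E
```

```text
ang 84.33560435712761 84.22144749210602 84.19615097406246 84.46322434040098
cur top [ 0.49659148 -0.05786083  0.04      ] [ 0.49938476 -0.05802559  0.037     ] scene [ 0.50341186 -0.0522988   0.037     ]
pin [0.51173233 0.08494379 0.066     ] [0.51483382 0.0860229  0.066     ]
[ 0.49763426 -0.05563725  0.037     ]
gd 0.0188
```

```bash
cat >> h.py <<'E'
u=np.array([np.cos(np.radians(84.3)),np.sin(np.radians(84.3)),0]);z=np.array([0,0,-1.]);Rg=Ro.from_matrix(np.c_[u,np.cross(z,u),z])
P=np.array([.4995,-.056,0])
E
python3 -c "
from h import *
print(rel(P+[0,0,.12],Rg))"
```

```text
(array([ 457.4, -391.6,   98.6]), array([  0. ,   0. , -66.2]))
```

>>> {"method": "carry_out", "body": {
  "rows": [
    [40, -34, 0, 0, 0, -6],
    [80, -68, 0, 0, 0, -12],
    [120, -103, 0, 0, 0, -18],
    [160, -137, 0, 0, 0, -24],
    [200, -171, 10, 0, 0, -30],
    [240, -205, 20, 0, 0, -36],
    [280, -240, 40, 0, 0, -42],
    [320, -274, 50, 0, 0, -48],
    [360, -308, 60, 0, 0, -54],
    [400, -342, 70, 0, 0, -60],
    [440, -376, 85, 0, 0, -66.2],
    [457.4, -391.6, 98.6, 0, 0, -66.2]
  ],
  "jaw": 255,
  "force": 20
}}

```text
t: 2.55
tool_pos: [0.5762, 0.069, 0.163]
orientation: [2.327, 2.11, 0.001]
force: [0.9, -0.4, 0.6]
opening: 0.0004
gripper_force: 0.0
```

I gave that move in millimetres, but shifts are in metres. The per-row limit held it, and the tool stopped clear of everything at z = 0.163. I'll use metres from here on.

```bash
python3 -c "
from h import *
print(rel(P+[0,0,.10],Rg), robot.read_state()['dq'].round(3))"
```

```text
(array([-131.9,  -64.2,   62.9]), array([0.06, 0.  , 0.1 ])) [ 0.753  0.833 -0.722 -0.002 -0.121  0.798]
```

>>> {"method": "carry_out", "body": {
  "rows": [
    [0, 0, 0, 0, 0, 0],
    [0, 0, 0, 0, 0, 0]
  ]
}}

```text
t: 2.8
tool_pos: [0.5748, 0.0669, 0.1627]
orientation: [-2.328, -2.109, 0.001]
force: [0.6, -0.5, -0.7]
opening: 0.0006
gripper_force: 0.0
```

```bash
python3 -c "
from h import *
print(rel(P+[0,0,.10],Rg), robot.read_state()['dq'].round(3))"
```

```text
(array([-129.7,  -62.8,   62.8]), array([-0.04,  0.03,  0.04])) [-0.029 -0.03   0.007 -0.001  0.001 -0.001]
```

>>> {"method": "carry_out", "body": {
  "rows": [
    [-0.044, -0.021, 0.015, 0, 0, 0],
    [-0.088, -0.042, 0.035, 0, 0, 0],
    [-0.13, -0.063, 0.05, 0, 0, 0],
    [-0.13, -0.063, 0.0628, 0, 0, 0],
    [-0.13, -0.063, 0.0628, 0, 0, 0],
    [-0.13, -0.063, 0.0628, 0, 0, 0]
  ]
}}

```text
t: 3.55
tool_pos: [0.5003, -0.056, 0.1011]
orientation: [2.328, 2.107, 0.002]
force: [0.2, 0.1, 0.1]
opening: 0.0002
gripper_force: 0.0
```

```bash
python3 - <<'E'
from h import *
s=robot.read_state();print(s["tool_pos"].round(4),s["force"].round(2),rel(P+[0,0,.045],Rg))
for c in("top","scene"):
    im=robot.read_camera(c).copy()
    x,y=proj(c,P+[0,0,.037]);print(c,x,y)
    im=im[int(y)-50:int(y)+50,int(x)-65:int(x)+65]
    cv2.imwrite(f"pics/{c}2.png",cv2.resize(im[:,:,::-1],None,fx=5,fy=5,interpolation=2))
a,b=(cv2.imread(f"pics/{c}2.png") for c in("top","scene"));cv2.imwrite("pics/b2.png",cv2.resize(np.hstack([a,b]),(800,308)))
E
```

```text
[ 0.5003 -0.056   0.1011] [0.22 0.1  0.13] (array([-0.1, -0.9, 56.1]), array([ 0.09, -0.  , -0.  ]))
top 319.768206800788 271.8106728445977
scene 260.60940647436996 159.07862998098585
```

View pics/b2.png

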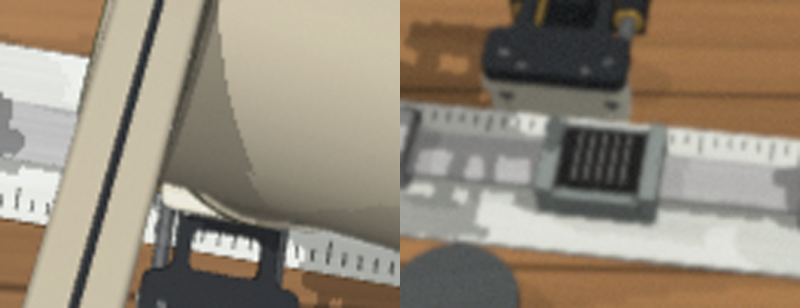

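The left half (top view) shows the arm hiding the cursor. The right half (scene view) shows the shut fingers at about (565,95), hovering above the cursor's plate at (600,160). Next I descend to just above the plate.

>>> {"method": "carry_out", "body": {
  "rows": [
    [0, -0.001, 0.025, 0, 0, 0],
    [0, -0.001, 0.045, 0, 0, 0],
    [0, -0.001, 0.056, 0, 0, 0],
    [0, -0.001, 0.056, 0, 0, 0],
    [0, -0.001, 0.056, 0, 0, 0]
  ]
}}

```text
t: 4.28
tool_pos: [0.4993, -0.056, 0.045]
orientation: [2.328, 2.108, 0.001]
force: [-0.3, 0.8, 1.0]
opening: 0.0004
gripper_force: 0.0
```

```bash
python3 - <<'E'
from h import *
s=robot.read_state();print(s["tool_pos"].round(4),s["force"].round(2))
im=robot.read_camera("scene")[100:210,195:345]
cv2.imwrite("pics/s3.png",cv2.resize(im[:,:,::-1],None,fx=5,fy=5,interpolation=2))
E
```

```text
[ 0.4993 -0.056   0.045 ] [-0.28  0.83  1.  ]
```

View pics/s3.png

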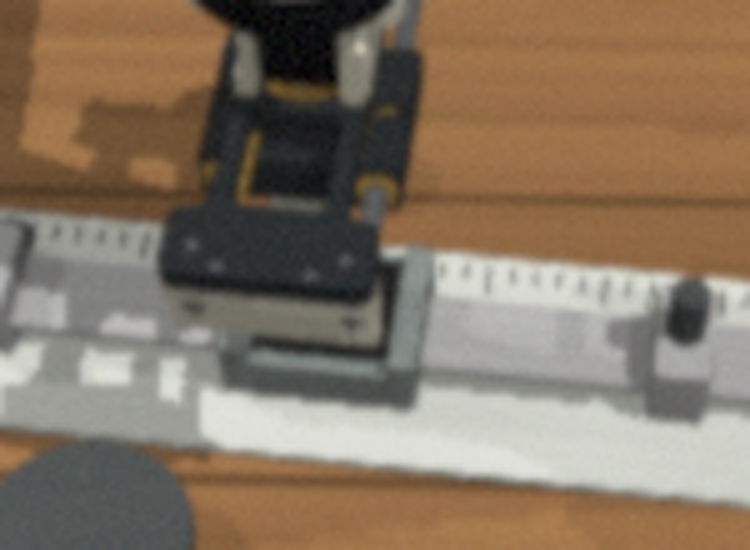

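```bash
python3 - <<'E'
from h import *
t=np.array([.4993,-.056,.045]);a=np.cross(z,u)
for sy in(1,-1):
  for sx in(1,-1):
    for dz in (.084,.12): print(sy,sx,dz,(np.array(proj("scene",t+a*.094*sy+u*.0375*sx+[0,0,dz]))-[195,100])*5)
print((np.array(proj("scene",t))-[195,100])*5)
E
```

```text
1 1 0.084 [380.71175179 362.77388069]
1 1 0.12 [377.3874984  298.27068262]
1 -1 0.084 [162.45388625 340.7662222 ]
1 -1 0.12 [148.0945102  275.65977954]
-1 1 0.084 [448.20109156 -33.70075809]
-1 1 0.12 [ 448.30822078 -107.19694103]
-1 -1 0.084 [257.08358988 -50.30952681]
-1 -1 0.12 [ 248.78205067 -124.02986045]
[327.00527938 282.92253195]
```

The dark and beige block around (275,270) is the gripper's body, as the projection confirms. The tip behind it, at about (327,283), is over the cursor's middle, so I can press.

>>> {"method": "carry_out", "body": {
  "rows": [
    [0, 0, 0.006, 0, 0, 0],
    [0, 0, 0.008, 0, 0, 0],
    [0, 0, 0.01, 0, 0, 0],
    [0, 0, 0.01, 0, 0, 0],
    [0, 0, 0.01, 0, 0, 0]
  ]
}}

```text
t: 4.95
tool_pos: [0.4988, -0.0561, 0.0349]
orientation: [2.329, 2.108, 0.0]
force: [-3.2, 1.2, 8.3]
opening: 0.0002
gripper_force: 4.2
```

>>> {"method": "carry_out", "body": {
  "rows": [
    [0, 0, 0.0015, 0, 0, 0],
    [0, 0, 0.0028, 0, 0, 0],
    [0, 0, 0.0028, 0, 0, 0],
    [0, 0, 0.0028, 0, 0, 0]
  ]
}}

```text
t: 5.45
tool_pos: [0.4988, -0.0561, 0.0322]
orientation: [2.329, 2.108, 0.0]
force: [-3.9, -0.3, 9.4]
opening: 0.0008
gripper_force: 4.8
```

>>> {"method": "carry_out", "body": {
  "rows": [
    [0.003, 0, 0, 0, 0, 0],
    [0.007, 0, 0, 0, 0, 0],
    [0.012, 0, 0, 0, 0, 0],
    [0.017, 0, 0, 0, 0, 0],
    [0.022, 0, 0, 0, 0, 0],
    [0.027, 0, 0, 0, 0, 0],
    [0.03, 0, 0, 0, 0, 0],
    [0.03, 0, 0, 0, 0, 0]
  ]
}}

```text
t: 6.45
tool_pos: [0.5018, -0.026, 0.0323]
orientation: [2.329, 2.108, 0.001]
force: [-4.2, 1.4, 10.0]
opening: 0.0004
gripper_force: 4.8
```

```bash
python3 - <<'E'
from h import *
s=robot.read_state();print(s["tool_pos"].round(4),s["force"].round(2))
im=robot.read_camera("scene")[100:210,195:345]
cv2.imwrite("pics/s4.png",cv2.resize(im[:,:,::-1],None,fx=5,fy=5,interpolation=2))
E
```

```text
[ 0.5018 -0.026   0.0323] [-4.16  1.36 10.  ]
```

View pics/s4.png

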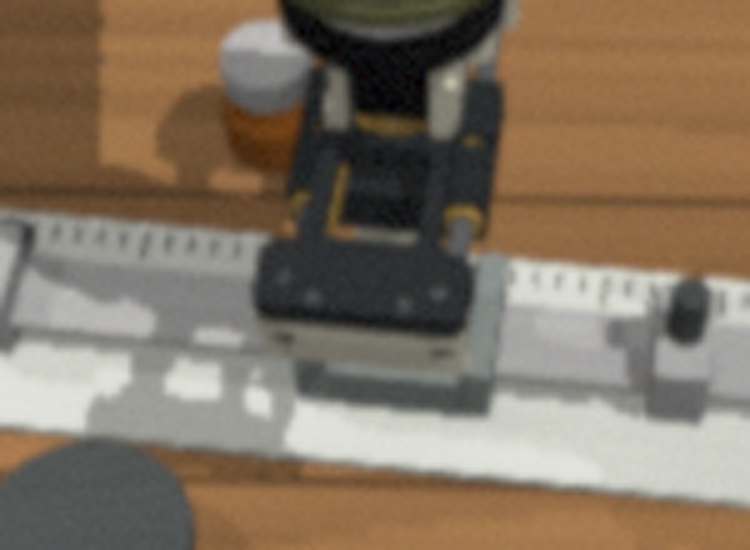

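The cursor moved with the fingers: its right edge went from 430 to about 505 px, roughly 30 mm. I'll keep pushing.

>>> {"method": "carry_out", "body": {
  "rows": [
    [0.003, 0, 0, 0, 0, 0],
    [0.008, 0, 0, 0, 0, 0],
    [0.013, 0, 0, 0, 0, 0],
    [0.018, 0, 0, 0, 0, 0],
    [0.023, 0, 0, 0, 0, 0],
    [0.028, 0, 0, 0, 0, 0],
    [0.033, 0, 0, 0, 0, 0],
    [0.038, 0, 0, 0, 0, 0],
    [0.043, 0, 0, 0, 0, 0],
    [0.048, 0, 0, 0, 0, 0],
    [0.051, 0, 0, 0, 0, 0],
    [0.051, 0, 0, 0, 0, 0]
  ]
}}

```text
t: 8.0
tool_pos: [0.5069, 0.0249, 0.0323]
orientation: [2.329, 2.108, 0.001]
force: [-3.5, 1.8, 8.8]
opening: 0.0006
gripper_force: 4.8
```

>>> {"method": "carry_out", "body": {
  "rows": [
    [0.001, 0, 0, 0, 0, 0],
    [0.002, 0, 0, 0, 0, 0],
    [0.003, 0, 0, 0, 0, 0],
    [0.004, 0, 0, 0, 0, 0],
    [0.005, 0, 0, 0, 0, 0],
    [0.006, 0, 0, 0, 0, 0],
    [0.006, 0, 0, 0, 0, 0]
  ]
}}

```text
t: 8.88
tool_pos: [0.5075, 0.0305, 0.0323]
orientation: [2.329, 2.108, 0.001]
force: [-4.5, 0.6, 9.1]
opening: 0.0006
gripper_force: 4.8
```

>>> {"method": "carry_out", "body": {
  "rows": [
    [0.001, 0, 0, 0, 0, 0],
    [0.002, 0, 0, 0, 0, 0],
    [0.003, 0, 0, 0, 0, 0],
    [0.004, 0, 0, 0, 0, 0],
    [0.004, 0, 0, 0, 0, 0]
  ]
}}

```text
t: 9.5
tool_pos: [0.5079, 0.0345, 0.0323]
orientation: [2.329, 2.108, 0.001]
force: [-2.9, 0.2, 9.6]
opening: 0.0005
gripper_force: 4.8
```

>>> {"method": "carry_out", "body": {
  "rows": [
    [0.001, 0, 0, 0, 0, 0],
    [0.002, 0, 0, 0, 0, 0],
    [0.003, 0, 0, 0, 0, 0],
    [0.003, 0, 0, 0, 0, 0]
  ]
}}

```text
t: 10.0
tool_pos: [0.5082, 0.0364, 0.0323]
orientation: [2.328, 2.107, -0.001]
force: [-3.8, -5.3, 10.3]
opening: 0.0007
gripper_force: 4.8
```

```bash
python3 - <<'E'
from h import *
s=robot.read_state();print(s["tool_pos"].round(4),s["force"].round(2))
im=robot.read_camera("scene")[130:205,255:360]
cv2.imwrite("pics/s5.png",cv2.resize(im[:,:,::-1],None,fx=7.5,fy=7.5,interpolation=2))
E
```

```text
[0.5082 0.0364 0.0323] [-3.76 -5.27 10.3 ]
```

View pics/s5.png

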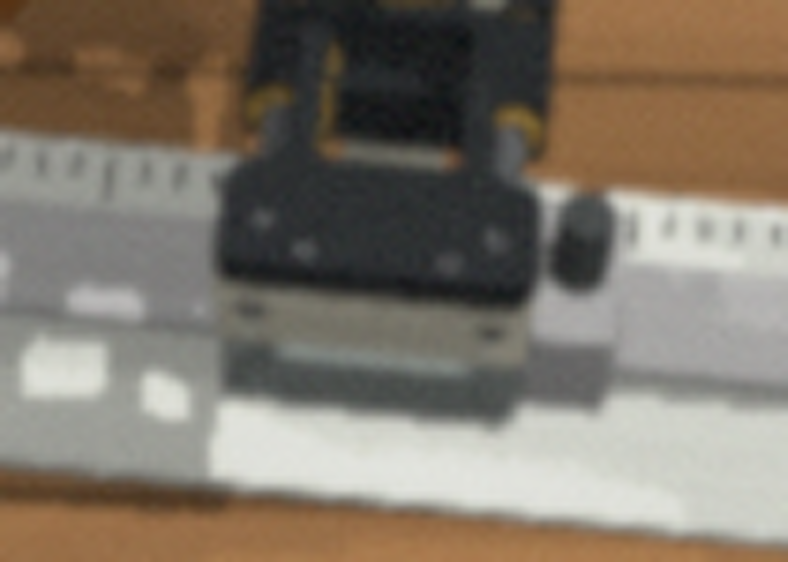

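The y force jumped to about -5 N, and the view shows the cursor touching the pin stop's block at (520,370). Pushing is done, so I lift straight up.

>>> {"method": "carry_out", "body": {
  "rows": [
    [-0.0003, 0, -0.001, 0, 0, 0],
    [-0.0003, 0, -0.003, 0, 0, 0],
    [-0.0003, 0, -0.006, 0, 0, 0],
    [-0.0003, 0, -0.015, 0, 0, 0],
    [-0.0003, 0, -0.04, 0, 0, 0],
    [-0.0003, 0, -0.08, 0, 0, 0],
    [-0.0003, 0, -0.12, 0, 0, 0],
    [-0.05, 0, -0.15, 0, 0, 0],
    [-0.1, 0, -0.16, 0, 0, 0],
    [-0.16, 0, -0.16, 0, 0, 0],
    [-0.22, 0, -0.16, 0, 0, 0],
    [-0.28, 0, -0.16, 0, 0, 0]
  ]
}}

```text
t: 11.55
tool_pos: [0.4796, -0.2428, 0.1918]
orientation: [2.329, 2.108, 0.001]
force: [1.1, -0.2, 1.0]
opening: 0.0007
gripper_force: 0.0
```

>>> {"method": "carry_out", "body": {
  "rows": [
    [0, 0, 0, 0, 0, 0],
    [0, 0, 0, 0, 0, 0],
    [0, 0, 0, 0, 0, 0]
  ]
}}

```text
t: 11.92
tool_pos: [0.4803, -0.2396, 0.1914]
orientation: [-2.327, -2.11, -0.0]
force: [0.2, 0.6, 0.2]
opening: 0.0001
gripper_force: 0.0
```

```bash
python3 - <<'E'
from h import *
s=robot.read_state();print(s["tool_pos"].round(4),s["force"].round(2))
a=robot.read_camera("scene")[130:205,245:360];b=robot.read_camera("top")[230:305,220:335]
cv2.imwrite("pics/s6.png",cv2.resize(np.vstack([a,b])[:,:,::-1],None,fx=4,fy=4,interpolation=2))
E
```

```text
[ 0.4803 -0.2396  0.1914] [0.24 0.62 0.18]
```

View pics/s6.png

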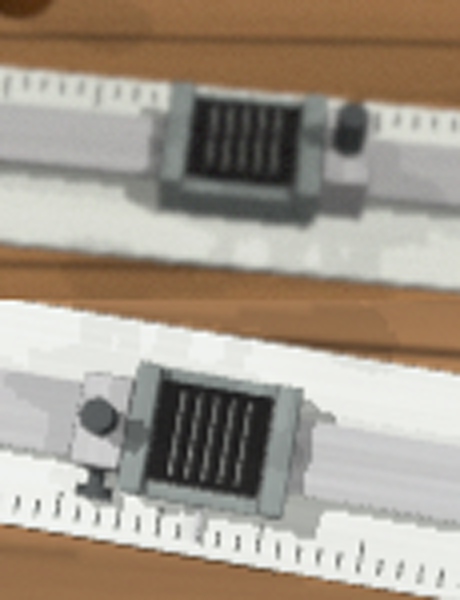

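Both views show the cursor flush against the pin stop: contact at about (325,180) in the upper half and (130,430) in the lower half. The plate is up and the robot is clear, so I hand the job in.

```bash
python3 -c "
from plant import robot
print(robot.close_job())"
```

```text
the job is handed in; nothing more can be done
None
```

The cursor rests against the pin-marked stop with its plate sprung back up and nothing else touched, and I handed the job in at about 12 s; my first move was mistakenly given in millimetres, but the tool stopped well clear of everything.

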